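# Pack an engine cylinder's parts into the kit box

## Task

Finish packing the blue kit box on the bench: stand the aluminium piston and the green bearing block upright on the floor of its long bay, beside the yellow tin that is already there, and stand the loose red cover plate on edge, fully down in the free slot next to the bay. Set the parts down, do not drop them; leave the tin and the other plate standing in their places in the box, and do not disturb the connecting rod, tape roll, socket or wrench lying about.

Things in the scene. Friction and masses are not known exactly. Their poses are not given: they have to be found in the camera images.
- box: Blue open kit box, fixed; outside 78 (x) x 224 (y) x 40 mm high, walls and floor 5 thick (inside 68 x 214, 35 deep). Origin: centre of underside, z up. Two white dividers 8 thick, as high as the walls, cross it along x at y = +73 and +92; the top 6 mm is 4 thick as a lead-in. Contents stand well above the walls: hold them across box x with fingertips over 45 mm above the bench.
- bay (a point): Centre of the floor of the long bay, box y -107 to +69 (176 long, 68 wide; mm), 5 mm above the bench; axes as the box. Tin (50), piston (62) and block (52) stand in it in one row along y, with 12 mm to spare in all.
- slot (a point): Centre of the floor of the free slot between the two dividers, box y +77 to +88 (11 wide, 35 deep; mm), 5 mm above the bench; axes as the box. The outer slot, y +96 to +107, is taken.
- piston: Aluminium piston, upright cylinder 62 mm diameter, 75 mm high, three dark rings near the top, about 0.35 kg, the lowest 3 mm chamfered. Origin: centre of its underside, z up. Loose on the bench.
- block: Green bearing block, 60 (x) x 52 (y) x 75 mm high, plus two bolt heads 5 high on top and a steel bush through it along y; about 0.6 kg; the lowest 4 mm is set in 2 mm all round. Origin: centre of its underside, z up. Loose on the bench. It is meant to stand with its 60 mm across the box (its x along the box's x).
- plate: Loose red-painted steel cover plate, 60 wide (x) x 8 thick (y) x 80 mm high (z), about 0.28 kg, standing on edge in the wooden cradle. Origin: centre of its lower edge face, z up. Can be held from above by its two upright side edges (60 apart). In the box it stands with its x along the box's x.
- cradle: Wooden cradle, fixed, 84 (x) x 62 (y) x 30 mm high, with a 12 wide groove along x whose floor is 8 above the bench; holds the plate. Origin: centre of its underside.
- tin: Yellow tin with black lid, 50 mm diameter, 68 mm high, already standing at the -y end of the box's bay, up to about 4 mm from the end wall; loose, about 0.2 kg. Origin: centre of its underside.
- packed_plate: Second plate, the same as the loose one, already standing in the box's outer slot (box y about +101.5). Origin: centre of its lower edge face.
- rod: Dark steel connecting rod lying flat, about 195 mm long, 24 mm high; leave alone. Origin at its underside near mid-length.
- tape: Roll of paper-coloured tape lying flat, 100 mm diameter, 48 mm high; leave alone. Origin: centre of its underside.
- socket: Steel deep socket standing up, 26 mm diameter, 70 mm high; leave alone. Origin: centre of its underside.
- wrench: Steel wrench lying flat on the bench; leave alone. Origin at its underside.

How it is judged:
By the outcome, as a careful person would: the job done as asked, in the order asked, and still so for the second after the job is handed in, with the robot touching nothing.
It also fails if it takes over 67 s, if anything falls off the work surface, if the arm or the gripper's body presses on something with over 40 N, if the wrist force passes 120 N, or if a joint passes its speed limit or range.

## Robot

A 6-joint arm with a two-finger parallel gripper is mounted at the origin on the work surface. World frame = base frame: x ahead of the robot, y to its left, z up, the work surface at z = 0. Lengths are in m, angles in degrees, forces in N, time in s.
With the tool pointing down it reaches from about 0.4 to 0.825 m from the base axis. Payload 7 kg.
Tool frame: the origin (TCP) lies between the finger pads; the fingertips stand 25 mm ahead of it and the grasp point (between the pads) lies 6 mm ahead of it; z points along the fingers, y is the line along which they close (so a half turn about z gives the same grasp; the last joint's range is limited). The gripper opens to 88 mm and grips with 3 to 60 N. Pads are 19 mm wide; open, the fingers measure 130 mm over their backs; the gripper's body (78 mm by 193 mm) begins 47 mm behind the grasp point.
Start: joints at [80.449, 20.546, 0.682, 0, -70.136, -16.507], TCP at [0.297, 0.606, 0.252] pointing down, gripper open.
Joint ranges: [-176.03, 176.03], [-82.01, 121.73], [-58.28, 71.71], [-173.87, 95.51], [-174.79, -0.11], [-173.66, 173.66]. Speed limits (degrees/s): [136.94, 136.94, 172.46, 180, 180, 180].

## Interface

Orientations are given as [roll, pitch, yaw] about the fixed x, y, z axes, in that order (R = Rz(yaw) Ry(pitch) Rx(roll)).
In Python, from plant import ctrl gives the robot as it stands.
- The arm moves only by the tool inch_along, called after "Call:" as a command line: name --argument value ..., lists and objects as JSON in quotes. Schema: {"type":"object","properties":{"rows":{"type":"array","items":{"type":"object","properties":{"tx":{"type":"number"},"ty":{"type":"number"},"tz":{"type":"number"},"yaw":{"type":"number"},"finger_gap":{"type":"number"}},"additionalProperties":false,"required":["finger_gap"]},"minItems":1,"maxItems":8},"only":{"type":"string"},"quiet":{"type":"boolean"},"lines":{"type":"string"}},"required":["rows"],"additionalProperties":false}. rows is a list of rows, 1 to 8 of them, each an object with the fields tx, ty, tz (the shift in units of 50 mm), yaw (a turn about the tool's z in degrees), finger_gap (the finger opening in m); a field left out counts as zero (the opening has to be given); each row is the pose to reach, as a shift and turn from the pose commanded when the call began, along the tool's axes at that moment; what a row does not reach only later rows make up. A row lasts 1/8 s, in which the tool goes at most 0.0625 m and 10.7 degrees, less where a joint would pass 70% of its speed; a pose out of reach is approached as far as the arm can. The fingers move at their own pace and stop on an object; the grip force is fixed at half the most. Time passes only in rows, so rows that do not move let the fingers close. The tool returns the time, the measured TCP pose, the force, the opening and the grip force at its end. only (a regular expression) keeps the lines of the reply that match it, lines (a string "A,B") keeps lines A to B, and quiet returns only ok. Input that does not fit is refused with a message, and nothing moves.
- ctrl.get_obs(): the state, without advancing time (a new reading comes with each control period).
- ctrl.snapshot(name): name is "scene" or "top"; returns a dict with "frame" (420x560x3 uint8, red, green, blue), "z_map" (420x560 float32, m along the optical axis (not along the pixel's ray), 0 where there is no reading), "fovy" (degrees; the focal length in pixels is half the picture's height over the tangent of half this angle, whatever the lens; pixels are square), "cx", "cy" (the principal point, pixels), "R" (3x3) and "t" (3): a world point X has camera coordinates R X + t. Camera axes: x right, y down, z forward; pixel columns grow to the right and rows downward; lengths in m; the calibration is good to about 2 mm. A picture is of the moment at which its call begins.
- ctrl.close_job(): hands the job in; it is judged then, once.
The state is a dict: "clock": time; "joint_pos": joint angles; "qvel": joint speeds; "tau": joint torques, N m; "tool_pos": TCP position; "orientation": TCP orientation; "force": force on the tool from outside, world axes, zero at the start; "moment": the same for the moment, N m; "opening": finger opening in m; "gripper_force": force on a finger pad.
Only numpy, scipy, OpenCV 4.12 (cv2) and the standard library are available. Lean on these libraries where they do the work, as an engineer would, in place of code of your own. Each camera call takes 0.05 s, during which the arm holds its last target. There are 200 camera calls.

## Working session

There is one attempt and no reset: what is moved stays moved. The work goes in short steps, Python scripts to look and compute and a tool call to move; the robot and the scene stay as the last step left them, time stands still between calls to the robot, and variables do not carry over. Pictures are saved under pics/ and viewed, at most 10 in all, crops included, and the job is handed in when it is done.

```bash
ls; mkdir -p pics; python3 - <<'E'
from plant import ctrl
import cv2,numpy as np
for n in("scene","top"):
    s=ctrl.snapshot(n); np.savez(f'pics/{n}0.npz',**s); cv2.imwrite(f'pics/{n}0.png',s['frame'][...,::-1])
    R=np.array(s['R']);print(n,s['fovy'],s['cx'],s['cy'],R.round(4).tolist(),np.array(s['t']).round(4),(-R.T@s['t']).round(3),(s['z_map']>0).mean())
o=ctrl.get_obs();print(o)
E
```

```text
pics
plant.py
scene 50.049172239438775 279.0444632947501 206.86241101995566 [[-0.0799, 0.9967, -0.0158], [0.7207, 0.0468, -0.6916], [-0.6886, -0.0667, -0.7221]] [ 0.0648 -0.3622  1.6537] [1.405 0.063 0.945] 0.9959948979591837
top 49.32200720271556 279.2071137689717 215.16942777657496 [[-0.0078, -1.0, 0.0019], [-0.9907, 0.0075, -0.1357], [0.1356, -0.003, -0.9908]] [-0.026   0.5344  1.4672] [ 0.33  -0.026  1.526] 0.9962585034013606
{'clock': 0.1, 'joint_pos': array([ 8.04494132e+01,  2.05871861e+01,  6.38937344e-01, -1.53191759e-02,
       -7.01347785e+01, -1.65089235e+01]), 'qvel': array([ 0.00816214, -0.06523281,  0.1562258 ,  0.09600708, -0.05164839,
        0.05495101]), 'tau': array([-1.72953271e-03, -5.84160519e+01,  2.93749934e+01,  7.01548263e+00,
        1.00903594e-02, -5.86464807e-05]), 'tool_pos': array([0.29636956, 0.6060241 , 0.25072493]), 'orientation': array([ 1.79916303e+02, -9.78716545e-03, -2.60647192e+01]), 'force': array([ 0.0544605 ,  0.06618371, -0.46144047]), 'moment': array([0.01976159, 0.02450618, 0.03658941]), 'gripper_force': 0.0, 'opening': 0.08769401512834}
```

View pics/scene0.png

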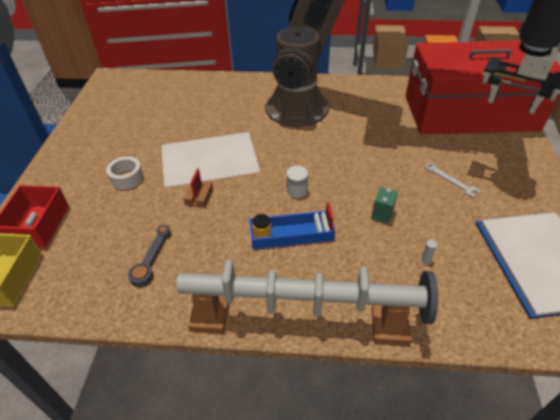

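View pics/top0.png

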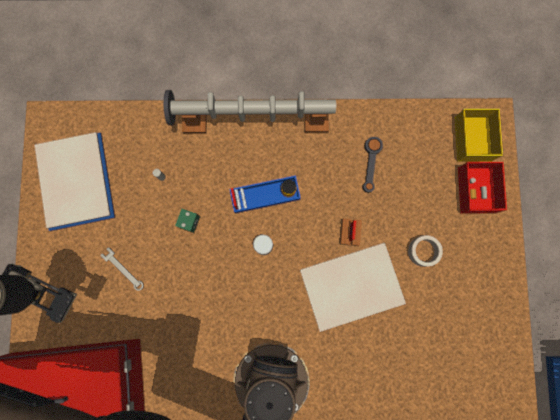

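The scene view shows the box at about (291,230) with the tin at its left end (262,225) and the packed plate and dividers at its right end (325,222). The piston is at (297,182), the block at (385,205) and the plate in its cradle at (198,190). In the top view (up = +x, left = +y) the box is at (265,194), the piston (263,244), the block (187,220) and the plate (355,231).

```bash
cat >h.py <<'E'
import numpy as np,cv2
def cam(s):
    f=210/np.tan(np.radians(float(s['fovy'])/2)); return f,np.array(s['R']),np.array(s['t'])
def plane(s,uv,z):
    f,R,t=cam(s); uv=np.atleast_2d(uv).astype(float)
    d=np.c_[(uv[:,0]-s['cx'])/f,(uv[:,1]-s['cy'])/f,np.ones(len(uv))]@R
    c=-R.T@t; return c+d*((z-c[2])/d[:,2])[:,None]
def pix(s,X):
    f,R,t=cam(s); p=np.atleast_2d(X)@R.T+t; return np.c_[p[:,0]/p[:,2]*f+s['cx'],p[:,1]/p[:,2]*f+s['cy']]
def cloud(s):
    f,R,t=cam(s); v,u=np.mgrid[:420,:560]; z=s['z_map'].astype(float)
    return (np.stack([(u-s['cx'])/f*z,(v-s['cy'])/f*z,z],-1)-t)@R
E
python3 - <<'E'
import numpy as np,cv2
from h import *
for n,wins in(("top",dict(box=(222,170,310,220),piston=(248,228,280,262),block=(172,203,204,238),plate=(336,215,366,252))),("scene",dict(box=(240,198,345,255),piston=(280,160,315,202),block=(366,182,402,228),plate=(178,162,218,212)))):
    s=dict(np.load(f'pics/{n}0.npz')); P=cloud(s); hsv=cv2.cvtColor(s['frame'],cv2.COLOR_RGB2HSV)
    tiles=[]
    for k,(a,b,c,d) in wins.items():
        p=P[b:d,a:c].reshape(-1,3); z=p[:,2]
        print(n,k,'zhist',np.histogram(z,bins=np.arange(-.01,.105,.005))[0])
        im=s['frame'][b:d,a:c,::-1]; tiles.append(cv2.resize(im,(400,300),interpolation=cv2.INTER_NEAREST))
    cv2.imwrite(f'pics/crop_{n}.png',np.vstack([np.hstack(tiles[:2]),np.hstack(tiles[2:])]))
E
```

```text
top box zhist [ 329 1475 1270  401   61   53   40   51  106  191  113   14    9   15
   16   44   94   32   26   15    0    0]
top piston zhist [109 389 244  21   3   2   1   0   2   1   0   0   1   3   4  36 168  84
   9   0   0   0]
top block zhist [ 80 359 248  46   1   8   4   8   6   7   9   6   7   5   8  34 169  94
  16   1   0   0]
top plate zhist [ 81 308 184  40  12  12  64 182 120  11   5   5   5   5   5   4   3   7
  14  32   7   0]
scene box zhist [   0  245 2690  938  207  181  165  185  208  250  385   66   38   39
   44   28  108  123   11   48    8    0]
scene piston zhist [  0  52 677 154  29  24  27  23  23  29  27  25  27  26  32  22  37 209
  22   0   0   0]
scene block zhist [  0  51 770 160  30  21  28  23  25  28  29  31  26  29  28  25  41 243
  62   1   0   0]
scene plate zhist [  0  92 989 247  51  28  39  70 239  43  13  16  18  10  18  16  15  16
  12  36  23   1]
```

View pics/crop_top.png

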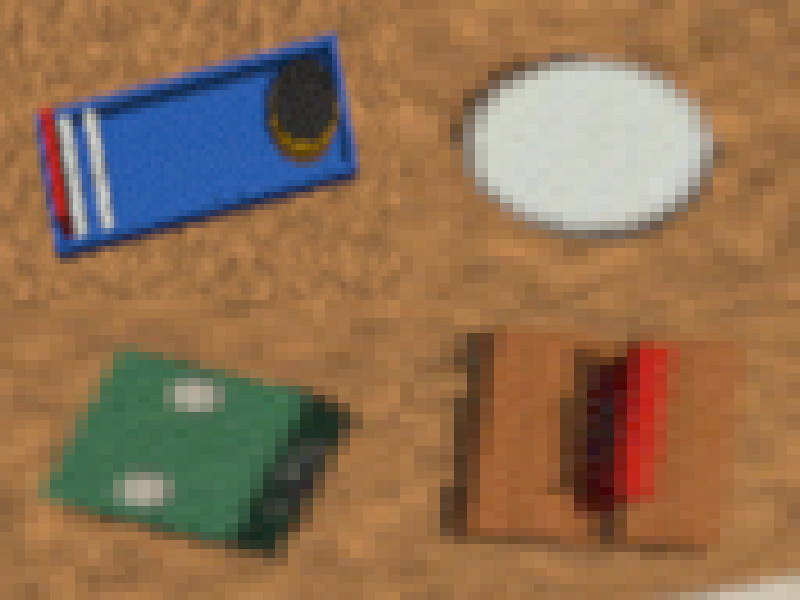

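View pics/crop_scene.png

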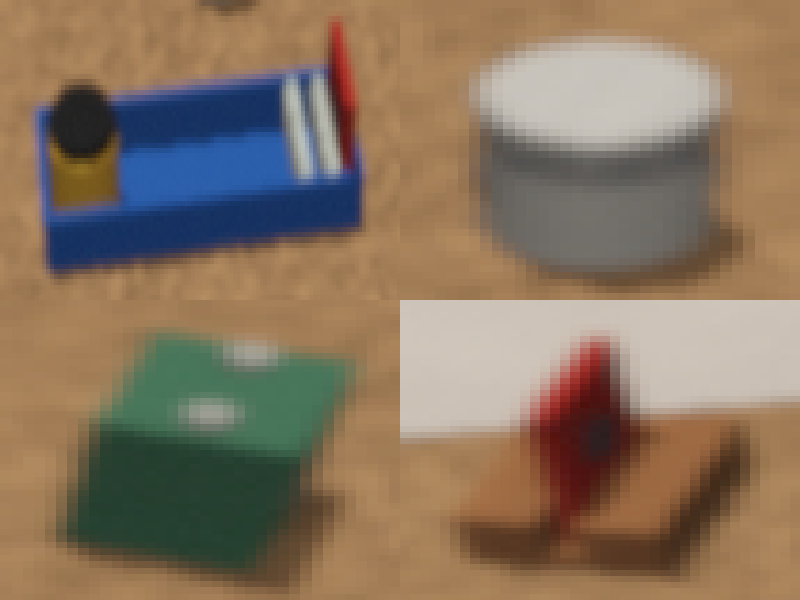

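Crops: the block, bolt heads, bright piston disc, thin red plate edge and white divider stripes are all clear; only the plate's thin upper edge is faint (about 2 px).

```bash
cat >m.py <<'E'
import numpy as np,cv2
from h import *
def comp(mask,area=3,win=None):
    if win: m=np.zeros_like(mask); a,b,c,d=win; m[b:d,a:c]=mask[b:d,a:c]; mask=m
    n,l,st,ce=cv2.connectedComponentsWithStats(mask.astype(np.uint8),connectivity=4)
    return [(l==i) for i in np.argsort(-st[1:,4])+1 if st[i,4]>=area]
def onplane(s,m,z):
    v,u=np.nonzero(m); return plane(s,np.c_[u,v],z)[:,:2]
def pca(p):
    c=p.mean(0); w,V=np.linalg.eigh(np.cov((p-c).T)); a=np.degrees(np.arctan2(V[1,1],V[0,1]))%180; return c,a,np.sqrt(12*w)
def rect(s,m,z):
    # outline at x4 upsampling of a mask -> rectangle on plane
    big=cv2.resize(m.astype(np.float32),None,fx=4,fy=4,interpolation=cv2.INTER_LINEAR)>.5
    c=max(cv2.findContours(big.astype(np.uint8),0,cv2.CHAIN_APPROX_NONE)[0],key=len)[:,0]
    p=plane(s,(c+.5)/4-.5,z)[:,:2]
    r=cv2.minAreaRect((p*1000).astype(np.float32)); return r
E
python3 - <<'E'
from m import *
np.set_printoptions(precision=4,suppress=True)
W=dict(top=dict(box=(222,170,310,220),piston=(248,228,280,262),block=(172,203,204,238),plate=(336,215,366,252)),scene=dict(box=(240,198,345,255),piston=(280,160,315,202),block=(366,182,402,228),plate=(178,162,218,212)))
for n in W:
    s=dict(np.load(f'pics/{n}0.npz')); h,sa,v=[x.astype(int) for x in cv2.split(cv2.cvtColor(s['frame'],cv2.COLOR_RGB2HSV))]
    P=cloud(s)
    print('==',n)
    for m in comp((sa<60)&(v>165),20,W[n]['piston'])[:1]:
        print('piston',pca(onplane(s,m,.075)),rect(s,m,.075))
    tm=(h>55)&(h<90)&(sa>80)&(v>90); bl=comp(tm,20,W[n]['block'])[0]
    bl=cv2.morphologyEx(bl.astype(np.uint8),cv2.MORPH_CLOSE,np.ones((5,5)))>0
    print('block',pca(onplane(s,bl,.075)),rect(s,bl,.075))
    red=((h<6)|(h>174))&(sa>150)
    for th in (90,140):
        for m in comp(red&(v>th),5,W[n]['plate'])[:1]: print('plate',th,m.sum(),pca(onplane(s,m,.088)),rect(s,m,.088))
    pk=comp(red&(v>90),5,W[n]['box'])[0]; print('packed',pca(onplane(s,pk,.085)))
    for m in comp((sa<90)&(v>130),8,W[n]['box'])[:3]: print('div',m.sum(),pca(onplane(s,m,.039)),rect(s,m,.039))
    bx=comp((h>100)&(h<125)&(sa>120),50,W[n]['box'])[0]; print('blue',rect(s,bx,.04), 'h',pca(P[bx&(P[...,2]>.035)][:,:2]))
    for m in comp((v<70)&(sa<110),20,W[n]['box'])[:2]: print('tinlid',m.sum(),pca(onplane(s,m,.073)),rect(s,m,.073))
E
```

```text
== top
piston (array([0.4371, 0.0232]), np.float64(152.77233793418512), array([0.0514, 0.0522])) ((437.8226623535156, 22.919139862060547), (58.553443908691406, 60.50242614746094), 44.783775329589844)
block (array([0.517 , 0.2692]), np.float64(160.9975882190086), array([0.049 , 0.0557])) ((517.0711669921875, 269.3540344238281), (51.33499526977539, 59.042144775390625), 70.434326171875)
plate 90 58 (array([ 0.4789, -0.264 ]), np.float64(173.59173685899222), array([0.0097, 0.0593])) ((478.1520690917969, -264.4395446777344), (11.864505767822266, 59.80167770385742), 88.25703430175781)
plate 140 40 (array([ 0.4795, -0.2656]), np.float64(173.9063268329633), array([0.0067, 0.0582])) ((478.13983154296875, -266.0205078125), (8.703255653381348, 59.729942321777344), 88.25703430175781)
packed (array([0.5869, 0.1155]), np.float64(11.5709678561538), array([0.0071, 0.0625]))
div 66 (array([0.5941, 0.0889]), np.float64(12.027538919979833), array([0.0107, 0.0686])) ((593.74658203125, 88.61994934082031), (69.15626525878906, 13.411392211914062), 12.095465660095215)
div 63 (array([0.5888, 0.1068]), np.flo
[... 1865 characters left out ...]
rray([0.0056, 0.0781])) ((626.93896484375, -93.97579956054688), (80.97894287109375, 7.640137672424316), 11.381197929382324)
div 9 (array([ 0.5755, -0.0394]), np.float64(78.79738010558391), array([0.0057, 0.0156])) ((575.3076171875, -39.01397705078125), (6.516814708709717, 15.879558563232422), 3.745500326156616)
blue ((621.1094360351562, 19.229759216308594), (105.50945281982422, 217.6371307373047), 11.504263877868652) h (array([0.6372, 0.0183]), np.float64(179.4778754800152), array([0.1872, 0.3201]))
tinlid 163 (array([ 0.6262, -0.0607]), np.float64(72.78941338138264), array([0.0367, 0.0393])) ((625.5833129882812, -59.5848388671875), (41.27634048461914, 46.74470520019531), 3.7882866859436035)
```

```bash
python3 - <<'E'
from m import *
np.set_printoptions(precision=1,suppress=True,linewidth=200)
c0=np.array([.6072,.0172]); a=np.radians(11.5); bx=np.array([np.cos(a),np.sin(a)]); by=np.array([-bx[1],bx[0]])
for n in('top','scene'):
    s=dict(np.load(f'pics/{n}0.npz')); im=s['frame'].astype(np.float32)
    def prof(xs,ys,ch,z=.04):
        X=c0+xs[...,None]*bx+ys[...,None]*by; X=np.concatenate([X,np.full(X.shape[:-1]+(1,),z)],-1)
        uv=pix(s,X.reshape(-1,3)).astype(np.float32).reshape(X.shape[:-1]+(2,))
        return cv2.remap(im,uv[...,0],uv[...,1],cv2.INTER_LINEAR)@np.array(ch,np.float32)
    ys=np.arange(.060,.1241,.002)
    for lo,hi in((-.03,-.005),(.005,.03)):
        x,y=np.meshgrid(np.linspace(lo,hi,20),ys); p=prof(x,y,(1,0,0)).mean(1); print(n,'div red-channel x',lo,hi); print(np.c_[ys*1000,p].T.astype(int))
    ys=np.arange(-.124,-.0959,.002); x,y=np.meshgrid(np.linspace(-.03,.03,30),ys); p=prof(x,y,(1,0,0)).mean(1); print('-y end R'); print(np.c_[ys*1000,p].T.astype(int))
    for sg in(-1,1):
        xs=sg*np.arange(.026,.052,.002); x,y=np.meshgrid(xs,np.linspace(-.04,.06,40)); p=prof(x,y,(1,0,0)).mean(1);q=prof(x,y,(0,0,1)).mean(1); print('x edge R,B'); print(np.c_[xs*1000,p,q].T.astype(int))
# cradle yaw
s=dict(np.load('pics/top0.npz')); P=cloud(s); h,sa,v=[x.astype(int) for x in cv2.split(cv2.cvtColor(s['frame'],cv2.COLOR_RGB2HSV))]
m=(P[...,2]>.017); w=np.zeros_like(m); w[213:253,334:368]=1
k=comp(m&w,30)[0]; print('cradle',rect(s,k,.03),k.sum())
E
```

```text
top div red-channel x -0.03 -0.005
[[ 60  62  64  66  68  70  72  74  76  78  80  82  84  86  88  90  92  94  96  98 100 102 104 106 108 110 112 114 116 118 120 122 124]
 [ 40  40  49  77 125 166 187 182 151 109  71  50  59  97 144 176 189 172 139 116 118 131 137 126 103  91 103 131 149 156 159 162 162]]
top div red-channel x 0.005 0.03
[[ 60  62  64  66  68  70  72  74  76  78  80  82  84  86  88  90  92  94  96  98 100 102 104 106 108 110 112 114 116 118 120 122 124]
 [ 37  38  45  73 120 163 188 186 154 110  67  46  59  99 147 176 188 173 143 123 142 168 181 168 135 105 101 127 148 159 159 158 156]]
-y end R
[[-124 -122 -120 -118 -115 -113 -111 -109 -107 -105 -103 -101  -99  -97  -95]
 [ 164  165  167  168  166  152  122   87   58   45   43   45   50   52   55]]
x edge R,BTraceback (most recent call last):
  File "<stdin>", line 15, in <module>
    res = self.concatenate(tuple(objs), axis=axis)
ValueError: all the input array dimensions except for the concatenation axis must match exactly, but along dimension 0, the array at index 0 has size 13 and the array at index 1 has size 40
```

```bash
python3 - <<'E'
from m import *
np.set_printoptions(precision=1,suppress=True,linewidth=200)
c0=np.array([.6072,.0172]); a=np.radians(11.5); bx=np.array([np.cos(a),np.sin(a)]); by=np.array([-bx[1],bx[0]])
for n in('top','scene'):
    s=dict(np.load(f'pics/{n}0.npz')); im=s['frame'].astype(np.float32)
    def prof(xs,ys,ch,z=.04):
        X=c0+xs[...,None]*bx+ys[...,None]*by; X=np.concatenate([X,np.full(X.shape[:-1]+(1,),z)],-1)
        uv=pix(s,X.reshape(-1,3)).astype(np.float32).reshape(X.shape[:-1]+(2,))
        return (cv2.remap(im,uv[...,0],uv[...,1],cv2.INTER_LINEAR)@np.array(ch,np.float32)).mean(1)
    if n=='scene':
        ys=np.arange(.060,.1241,.002)
        for lo,hi in((-.03,-.005),(.005,.03)):
            x,y=np.meshgrid(np.linspace(lo,hi,20),ys); print(n,'div R x',lo,hi); print(np.c_[ys*1000,prof(x,y,(1,0,0))].T.astype(int))
        ys=np.arange(-.124,-.0959,.002); x,y=np.meshgrid(np.linspace(-.03,.03,30),ys); print('-y end R'); print(np.c_[ys*1000,prof(x,y,(1,0,0))].T.astype(int))
    for sg in(-1,1):
        xs=sg*np.arange(.026,.056,.002); y,x=np.meshgrid(np.linspace(-.04,.06,40),xs); print(n,'x edge R,B'); print(np.c_[xs*1000,prof(x,y,(1,0,0)),prof(x,y,(0,0,1))].T.astype(int))
s=dict(np.load('pics/top0.npz')); P=cloud(s)
m=(P[...,2]>.017); w=np.zeros_like(m); w[213:253,334:368]=1
k=comp(m&w,30)[0]; print('cradle',rect(s,k,.03),k.sum())
E
```

```text
top x edge R,B
[[-26 -27 -29 -31 -33 -35 -37 -39 -41 -43 -45 -47 -49 -51 -53]
 [ 43  43  43  44  43  39  34  36  56  92 126 150 159 161 162]
 [170 170 170 170 167 157 137 104  78  68  66  67  68  69  70]]
top x edge R,B
[[ 26  27  29  31  33  35  37  39  41  43  45  47  49  51  53]
 [ 36  28  24  24  32  53  88 127 151 162 163 162 161 162 162]
 [143 115  94  95 120 141 139 118  93  76  70  69  69  70  70]]
scene div R x -0.03 -0.005
[[ 60  62  64  66  68  70  72  74  76  78  80  82  84  86  88  90  92  94  96  98 100 102 104 106 108 110 112 114 116 118 120 122 124]
 [ 38  61  91 123 150 168 177 172 151 118  88  85 106 134 158 172 176 166 142 110  83  74  82 100 121 140 153 160 164 165 164 162 161]]
scene div R x 0.005 0.03
[[ 60  62  64  66  68  70  72  74  76  78  80  82  84  86  88  90  92  94  96  98 100 102 104 106 108 110 112 114 116 118 120 122 124]
 [ 63  82 106 130 151 167 174 170 152 124 103 103 120 142 160 172 174 164 141 114  96  91  91  89  89 101 122 142 156 162 164 164 164]]
-y end R
[[-124 -122 -120 -118 -115 -113 -111 -109 -107 -105 -103 -101  -99  -97  -95]
 [ 167  167  167  165  159  146  122   93   74   75   87   96   98   95   90]]
scene x edge R,B
[[-26 -27 -29 -31 -33 -35 -37 -39 -41 -43 -45 -47 -49 -51 -53]
 [ 22  23  24  29  39  56  78 101 123 140 152 159 163 164 164]
 [ 97  99 102 109 118 128 134 135 130 119 107  97  91  88  87]]
scene x edge R,B
[[ 26  27  29  31  33  35  37  39  41  43  45  47  49  51  53]
 [ 44  44  43  41  38  34  30  26  23  22  22  22  22  22  21]
 [170 170 168 164 155 143 128 114 105  99  97  97  97  97  97]]
cradle ((477.96820068359375, -265.51177978515625), (66.15394592285156, 86.98483276367188), 84.32022094726562) 474
```

Careful with the scale: shifts go in units of 50 mm. That gives: 0.46 m is 9.2, 0.38 m is 7.6.

```bash
cat >need.py <<'E'
import sys,numpy as np
from plant import ctrl
x,y,z,yaw=map(float,sys.argv[1:5]); o=ctrl.get_obs(); d=np.array([x,y,z])-o['tool_pos']; a=np.radians(o['orientation'][2]); c,s=np.cos(a),np.sin(a)
print('NEED dx %.4f dy %.4f dz %.4f turn %.2f'%(c*d[0]+s*d[1],s*d[0]-c*d[1],-d[2],-((yaw-o['orientation'][2]+180)%360-180)),'t %.2f'%o['clock'])
E
```

Call:
inch_along --rows '[{"tx": 7.6, "ty": 9.2, "tz": 0.6, "yaw": 52, "finger_gap": 0.088}, {"tx": 7.6, "ty": 9.2, "tz": 0.6, "yaw": 52, "finger_gap": 0.088}, {"tx": 7.6, "ty": 9.2, "tz": 0.6, "yaw": 52, "finger_gap": 0.088}, {"tx": 7.6, "ty": 9.2, "tz": 0.6, "yaw": 52, "finger_gap": 0.088}, {"tx": 7.6, "ty": 9.2, "tz": 0.6, "yaw": 52, "finger_gap": 0.088}, {"tx": 7.6, "ty": 9.2, "tz": 0.6, "yaw": 52, "finger_gap": 0.088}, {"tx": 7.6, "ty": 9.2, "tz": 0.6, "yaw": 52, "finger_gap": 0.088}, {"tx": 7.6, "ty": 9.2, "tz": 0.6, "yaw": 52, "finger_gap": 0.088}]'

```text
clock: 1.1
tool_pos: [0.413, 0.1189, 0.2265]
orientation: [-180.0, 0.0, -78.0]
force: [1.6, 0.1, 0.3]
opening: 0.0876
gripper_force: 0.0
```

```bash
python3 need.py .4363 .0227 .16 -78.5
```

```text
NEED dx 0.0989 dy -0.0028 dz 0.0665 turn 0.49 t 1.10
```

To row units: 0.099 m is 1.98, 0.066 m is 1.32.

Call:
inch_along --rows '[{"tx": 1, "ty": -0.02, "tz": 0.6, "yaw": 0.5, "finger_gap": 0.088}, {"tx": 1.98, "ty": -0.06, "tz": 1.32, "yaw": 0.5, "finger_gap": 0.088}, {"tx": 1.98, "ty": -0.06, "tz": 1.32, "yaw": 0.5, "finger_gap": 0.088}, {"tx": 1.98, "ty": -0.06, "tz": 1.32, "yaw": 0.5, "finger_gap": 0.088}]'

```text
clock: 1.6
tool_pos: [0.4367, 0.0244, 0.1606]
orientation: [180.0, -0.0, -78.6]
force: [-0.3, -0.1, -0.1]
opening: 0.0874
gripper_force: 0.0
```

```bash
python3 need.py .4363 .0227 .069 -78.5
```

```text
NEED dx 0.0016 dy 0.0008 dz 0.0916 turn -0.12 t 1.60
```

To row units: 0.091 m is 1.82, 0.05 m is 1.

Call:
inch_along --rows '[{"tx": 0.02, "ty": 0.01, "tz": 1, "finger_gap": 0.088}, {"tx": 0.02, "ty": 0.01, "tz": 1.82, "finger_gap": 0.088}, {"tx": 0.02, "ty": 0.01, "tz": 1.82, "finger_gap": 0.088}, {"tx": 0.02, "ty": 0.01, "tz": 1.82, "finger_gap": 0.088}]'

```text
clock: 2.1
tool_pos: [0.4374, 0.0247, 0.0711]
orientation: [-179.9, 0.0, -78.4]
force: [-0.4, -0.1, 0.2]
opening: 0.0875
gripper_force: 0.0
```

```bash
python3 need.py .4363 .0227 .069 -78.5
```

```text
NEED dx 0.0018 dy 0.0015 dz 0.0021 turn 0.06 t 2.10
```

To row units: 0.002 m is 0.04, 0.0016 m is 0.032.

Call:
inch_along --rows '[{"tx": 0.032, "ty": 0.02, "tz": 0.04, "finger_gap": 0.088}, {"tx": 0.032, "ty": 0.02, "tz": 0.04, "finger_gap": 0.088}, {"tx": 0.032, "ty": 0.02, "tz": 0.04, "finger_gap": 0.088}]'

```text
clock: 2.48
tool_pos: [0.4359, 0.0218, 0.0681]
orientation: [-179.9, 0.0, -78.6]
force: [-0.7, 0.2, 0.2]
opening: 0.0873
gripper_force: 0.0
```

```bash
python3 need.py .4363 .0227 .069 -78.5
```

```text
NEED dx -0.0008 dy -0.0006 dz -0.0009 turn -0.07 t 2.48
```

Call:
inch_along --rows '[{"finger_gap": 0.04}, {"finger_gap": 0.04}, {"finger_gap": 0.04}, {"finger_gap": 0.04}]'

```text
clock: 2.98
tool_pos: [0.4361, 0.0219, 0.0676]
orientation: [-179.9, 0.0, -78.5]
force: [0.9, -0.5, -0.5]
opening: 0.0612
gripper_force: 30.0
```

```bash
python3 need.py .4363 .0227 .069 -78.5
```

```text
NEED dx -0.0007 dy -0.0003 dz -0.0014 turn -0.04 t 2.98
```

To row units: -0.11 m is -2.2, -0.06 m is -1.2.

Call:
inch_along --rows '[{"tz": -0.4, "finger_gap": 0.04}, {"tz": -1.2, "finger_gap": 0.04}, {"tz": -2.2, "finger_gap": 0.04}, {"tz": -2.2, "finger_gap": 0.04}, {"tz": -2.2, "finger_gap": 0.04}]'

```text
clock: 3.6
tool_pos: [0.4344, 0.0214, 0.1764]
orientation: [179.9, 0.0, -78.6]
force: [-0.9, -0.8, -4.7]
opening: 0.0616
gripper_force: 30.0
```

```bash
python3 need.py .6114 -.0034 .13 -78.5
```

```text
NEED dx 0.0594 dy -0.1686 dz 0.0464 turn -0.09 t 3.60
```

Call:
inch_along --rows '[{"tx": 0.3, "ty": -0.84, "finger_gap": 0.04}, {"tx": 0.6, "ty": -1.7, "finger_gap": 0.04}, {"tx": 0.9, "ty": -2.6, "finger_gap": 0.04}, {"tx": 1.188, "ty": -3.372, "finger_gap": 0.04}, {"tx": 1.188, "ty": -3.372, "tz": 0.4, "finger_gap": 0.04}, {"tx": 1.188, "ty": -3.372, "tz": 0.92, "finger_gap": 0.04}, {"tx": 1.188, "ty": -3.372, "tz": 0.92, "finger_gap": 0.04}, {"tx": 1.188, "ty": -3.372, "tz": 0.92, "finger_gap": 0.04}]'

```text
clock: 4.6
tool_pos: [0.6125, -0.0031, 0.131]
orientation: [179.9, -0.0, -78.5]
force: [0.1, 0.3, -3.5]
opening: 0.0615
gripper_force: 30.0
```

```bash
python3 need.py .6114 -.0034 .13 -78.5;python3 need.py .6114 -.0034 .13 -78.5
python3 - <<'E'
from plant import ctrl
import cv2,numpy as np
t=[]
for n,w in(("scene",(225,150,355,255)),("top",(215,150,325,240))):
    s=ctrl.snapshot(n); np.savez(f'pics/{n}1.npz',**s); a,b,c,d=w
    t.append(cv2.resize(s['frame'][b:d,a:c,::-1],(400,330),interpolation=cv2.INTER_CUBIC))
cv2.imwrite('pics/p1.png',np.hstack(t))
E
```

```text
NEED dx 0.0000 dy 0.0011 dz 0.0010 turn -0.04 t 4.60
NEED dx 0.0000 dy 0.0011 dz 0.0010 turn -0.04 t 4.60
```

View pics/p1.png

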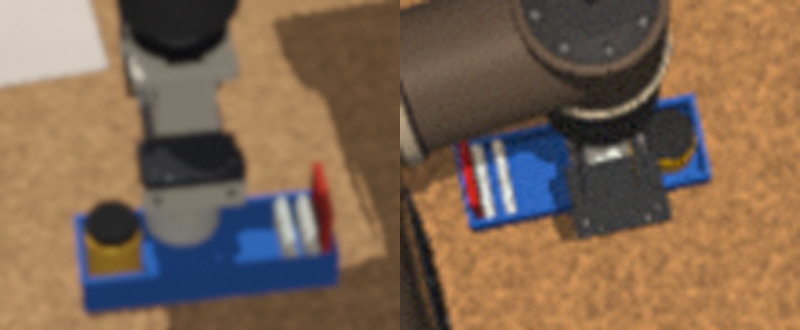

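The piston hangs upright over the bay at (185,230) in the scene crop, just clear of the tin at (112,240). Lowering next.

To row units: 0.056 m is 1.12, 0.055 m is 1.1.

Call:
inch_along --rows '[{"ty": 0.02, "tz": 0.4, "finger_gap": 0.04}, {"ty": 0.02, "tz": 0.7, "finger_gap": 0.04}, {"ty": 0.02, "tz": 0.9, "finger_gap": 0.04}, {"ty": 0.02, "tz": 1.04, "finger_gap": 0.04}, {"ty": 0.02, "tz": 1.1, "finger_gap": 0.04}, {"ty": 0.02, "tz": 1.12, "finger_gap": 0.04}]'

```text
clock: 5.45
tool_pos: [0.6118, -0.0032, 0.0755]
orientation: [-180.0, -0.0, -78.6]
force: [-0.2, 0.5, -3.1]
opening: 0.0616
gripper_force: 30.0
```

```bash
python3 need.py .6114 -.0034 .0726 -78.5
```

```text
NEED dx 0.0001 dy 0.0004 dz 0.0029 turn -0.05 t 5.45
```

To row units: 0.0032 m is 0.064, 0.003 m is 0.06.

Call:
inch_along --rows '[{"tz": 0.02, "finger_gap": 0.04}, {"tz": 0.04, "finger_gap": 0.04}, {"tz": 0.06, "finger_gap": 0.04}, {"tz": 0.064, "finger_gap": 0.04}, {"tz": 0.064, "finger_gap": 0.04}]'

```text
clock: 6.08
tool_pos: [0.6118, -0.0033, 0.0726]
orientation: [-180.0, -0.0, -78.6]
force: [-0.9, 0.2, 0.4]
opening: 0.0613
gripper_force: 30.0
```

To row units: -0.08 m is -1.6, -0.13 m is -2.6.

Call:
inch_along --rows '[{"finger_gap": 0.088}, {"finger_gap": 0.088}, {"finger_gap": 0.088}, {"tz": -0.6, "finger_gap": 0.088}, {"tz": -1.6, "finger_gap": 0.088}, {"tz": -2.6, "finger_gap": 0.088}, {"tz": -2.6, "finger_gap": 0.088}]'

```text
clock: 6.95
tool_pos: [0.6141, -0.0029, 0.2072]
orientation: [-179.5, -0.0, -78.5]
force: [0.3, -0.1, -0.8]
opening: 0.0882
gripper_force: 0.0
```

```bash
python3 need.py .5178 .2696 .17 -109.2
```

```text
NEED dx -0.2862 dy 0.0402 dz 0.0372 turn 30.68 t 6.95
```

Call:
inch_along --rows '[{"tx": -1.2, "ty": 0.16, "yaw": 10, "finger_gap": 0.088}, {"tx": -2.4, "ty": 0.34, "yaw": 20, "finger_gap": 0.088}, {"tx": -3.6, "ty": 0.5, "yaw": 30, "finger_gap": 0.088}, {"tx": -4.8, "ty": 0.68, "tz": 0.2, "yaw": 30.6, "finger_gap": 0.088}, {"tx": -5.72, "ty": 0.8, "tz": 0.7, "yaw": 30.6, "finger_gap": 0.088}, {"tx": -5.72, "ty": 0.8, "tz": 0.7, "yaw": 30.6, "finger_gap": 0.088}, {"tx": -5.72, "ty": 0.8, "tz": 0.7, "yaw": 30.6, "finger_gap": 0.088}]'

```text
clock: 7.82
tool_pos: [0.5155, 0.2691, 0.1669]
orientation: [180.0, -0.0, -109.1]
force: [0.3, 0.6, 0.1]
opening: 0.0875
gripper_force: 0.0
```

```bash
python3 need.py .5179 .2697 .069 -109.2
python3 - <<'E'
from plant import ctrl
from m import *
for n,w in(("top",(215,150,325,240)),("scene",(225,150,355,255))):
    s=ctrl.snapshot(n); np.savez(f'pics/{n}2.npz',**s); a,b,c,d=w
    hsv=cv2.cvtColor(s['frame'],cv2.COLOR_RGB2HSV);h,sa,v=[x.astype(int) for x in cv2.split(hsv)]
    bx=np.array([.9799,.1994]);by=np.array([-.1994,.9799]);c0=np.array([.6072,.0172])
    def bf(p): q=np.array(p)-c0; return (q@bx*1000).round(1),(q@by*1000).round(1)
    for m in comp((sa<60)&(v>150),40,(240,170,310,245))[:1]: p=onplane(s,m,.08); print(n,'piston',m.sum(),bf(p.mean(0)),bf(np.array(rect(s,m,.08)[0])/1000),rect(s,m,.08)[1])
    for m in comp((v<70)&(sa<110),20,(240,170,310,250))[:2]: p=onplane(s,m,.073); print(n,'lid',m.sum(),bf(p.mean(0)),bf(np.array(rect(s,m,.073)[0])/1000))
    cv2.imwrite(f'pics/{n}2.png',cv2.resize(s['frame'][b:d,a:c,::-1],(400,330),interpolation=cv2.INTER_CUBIC))
cv2.imwrite('pics/p2.png',np.hstack([cv2.imread('pics/scene2.png'),cv2.imread('pics/top2.png')]))
E
```

```text
NEED dx -0.0014 dy -0.0020 dz 0.0979 turn 0.10 t 7.83
top piston 279 (np.float64(0.9), np.float64(-19.8)) (np.float64(2.5), np.float64(-19.2)) (60.3128776550293, 61.35382843017578)
top lid 140 (np.float64(1.4), np.float64(-79.7)) (np.float64(1.2), np.float64(-79.9))
scene piston 343 (np.float64(-0.5), np.float64(-20.3)) (np.float64(-1.1), np.float64(-19.3)) (64.42572021484375, 63.02513122558594)
scene lid 162 (np.float64(3.0), np.float64(-80.2)) (np.float64(2.8), np.float64(-80.8))
```

View pics/p2.png

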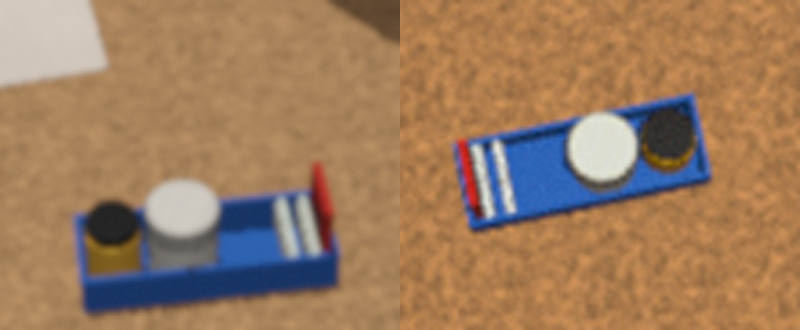

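Piston stands upright at box y about -20, a few mm clear of the tin, which has not moved. On to the block.

To row units: 0.0965 m is 1.93, 0.096 m is 1.92.

Call:
inch_along --rows '[{"tx": -0.02, "ty": -0.02, "tz": 1, "finger_gap": 0.088}, {"tx": -0.02, "ty": -0.02, "tz": 1.92, "finger_gap": 0.088}, {"tx": -0.02, "ty": -0.02, "tz": 1.93, "finger_gap": 0.088}, {"tx": -0.02, "ty": -0.02, "tz": 1.93, "finger_gap": 0.088}, {"tx": -0.02, "ty": -0.02, "tz": 1.93, "finger_gap": 0.088}]'

```text
clock: 8.55
tool_pos: [0.5182, 0.2704, 0.073]
orientation: [-179.9, 0.2, -109.2]
force: [-0.2, 0.7, 0.3]
opening: 0.0877
gripper_force: 0.0
```

```bash
python3 need.py .5179 .2697 .0685 -109.2
```

```text
NEED dx 0.0008 dy 0.0001 dz 0.0045 turn 0.04 t 8.55
```

Call:
inch_along --rows '[{"tx": 0.008, "tz": 0.08, "finger_gap": 0.088}, {"tx": 0.008, "tz": 0.08, "finger_gap": 0.088}]'

```text
clock: 8.8
tool_pos: [0.5168, 0.2694, 0.0672]
orientation: [-180.0, 0.0, -109.2]
force: [-0.3, -0.1, -0.2]
opening: 0.0875
gripper_force: 0.0
```

```bash
python3 need.py .5179 .2697 .0685 -109.2
```

```text
NEED dx -0.0006 dy -0.0009 dz -0.0013 turn 0.04 t 8.80
```

Call:
inch_along --rows '[{"finger_gap": 0.04}, {"finger_gap": 0.04}, {"finger_gap": 0.04}, {"finger_gap": 0.04}]'

```text
clock: 9.3
tool_pos: [0.5169, 0.2694, 0.0668]
orientation: [-180.0, 0.0, -109.2]
force: [-0.1, -0.7, 0.3]
opening: 0.0596
gripper_force: 30.0
```

```bash
python3 need.py .5179 .2697 .0685 -109.2
```

```text
NEED dx -0.0006 dy -0.0008 dz -0.0017 turn 0.05 t 9.30
```

Call:
inch_along --rows '[{"tz": -0.4, "finger_gap": 0.04}, {"tz": -1.2, "finger_gap": 0.04}, {"tz": -2.4, "finger_gap": 0.04}, {"tz": -2.4, "finger_gap": 0.04}, {"tz": -2.4, "finger_gap": 0.04}]'

```text
clock: 9.93
tool_pos: [0.5156, 0.2687, 0.1853]
orientation: [179.9, -0.1, -109.2]
force: [-0.5, -0.4, -6.5]
opening: 0.0599
gripper_force: 30.0
```

```bash
python3 need.py .5993 .0558 .185 -78.5
```

```text
NEED dx 0.1735 dy -0.1491 dz 0.0003 turn -30.70 t 9.93
```

To row units: 0.1735 m is 3.47, -0.149 m is -2.98.

Call:
inch_along --rows '[{"tx": 0.7, "ty": -0.6, "yaw": -8, "finger_gap": 0.04}, {"tx": 1.4, "ty": -1.2, "yaw": -16, "finger_gap": 0.04}, {"tx": 2.1, "ty": -1.8, "yaw": -24, "finger_gap": 0.04}, {"tx": 2.8, "ty": -2.4, "yaw": -30.7, "finger_gap": 0.04}, {"tx": 3.47, "ty": -2.98, "yaw": -30.7, "finger_gap": 0.04}, {"tx": 3.47, "ty": -2.98, "tz": 0.4, "yaw": -30.7, "finger_gap": 0.04}, {"tx": 3.47, "ty": -2.98, "tz": 1.1, "yaw": -30.7, "finger_gap": 0.04}, {"tx": 3.47, "ty": -2.98, "tz": 1.1, "yaw": -30.7, "finger_gap": 0.04}]'

```text
clock: 10.92
tool_pos: [0.5969, 0.0552, 0.1266]
orientation: [179.4, -0.1, -78.5]
force: [0.2, 0.5, -5.4]
opening: 0.0601
gripper_force: 30.0
```

```bash
python3 need.py .5993 .0558 .0785 -78.5
```

```text
NEED dx -0.0001 dy -0.0024 dz 0.0481 turn -0.04 t 10.93
```

Call:
inch_along --rows '[{"ty": -0.02, "finger_gap": 0.04}, {"ty": -0.02, "finger_gap": 0.04}]'

```text
clock: 11.18
tool_pos: [0.6024, 0.0572, 0.1329]
orientation: [-179.9, 0.0, -78.4]
force: [0.2, -0.0, -5.8]
opening: 0.0598
gripper_force: 30.0
```

```bash
python3 need.py .5993 .0558 .0785 -78.5
python3 - <<'E'
from plant import ctrl
import cv2,numpy as np
t=[]
for n,w in(("scene",(225,150,355,255)),("top",(215,150,325,240))):
    s=ctrl.snapshot(n); a,b,c,d=w
    t.append(cv2.resize(s['frame'][b:d,a:c,::-1],(400,330),interpolation=cv2.INTER_CUBIC))
cv2.imwrite('pics/p3.png',np.hstack(t))
E
```

```text
NEED dx 0.0008 dy 0.0034 dz 0.0544 turn 0.08 t 11.18
```

View pics/p3.png

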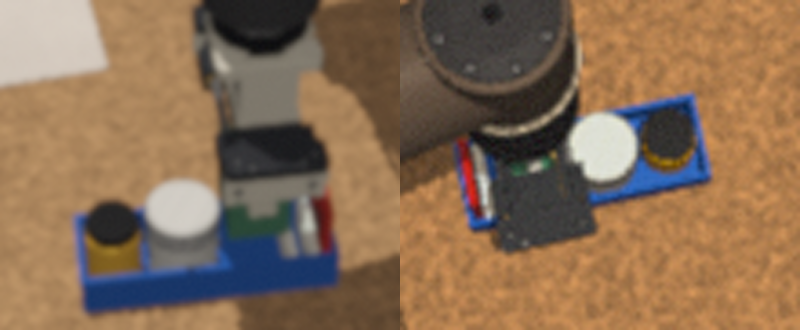

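Block is held over the gap between piston (180,225) and dividers (285,225). The arm is still settling, so I hold before lowering.

Call:
inch_along --rows '[{"ty": 0.02, "finger_gap": 0.04}, {"ty": 0.02, "finger_gap": 0.04}, {"ty": 0.02, "finger_gap": 0.04}, {"ty": 0.02, "finger_gap": 0.04}]'

```text
clock: 11.78
tool_pos: [0.6006, 0.0565, 0.1318]
orientation: [180.0, 0.0, -78.5]
force: [-0.1, 1.0, -6.5]
opening: 0.0598
gripper_force: 30.0
```

```bash
python3 need.py .5993 .0558 .0785 -78.5
```

```text
NEED dx 0.0005 dy 0.0014 dz 0.0533 turn 0.04 t 11.78
```

To row units: 0.018 m is 0.36, 0.014 m is 0.28.

Call:
inch_along --rows '[{"tx": 0.01, "ty": 0.028, "tz": 0.16, "finger_gap": 0.04}, {"tx": 0.01, "ty": 0.028, "tz": 0.28, "finger_gap": 0.04}, {"tx": 0.01, "ty": 0.028, "tz": 0.36, "finger_gap": 0.04}, {"tx": 0.01, "ty": 0.028, "tz": 0.36, "finger_gap": 0.04}]'

```text
clock: 12.28
tool_pos: [0.5991, 0.0557, 0.1131]
orientation: [179.9, -0.0, -78.5]
force: [-0.5, 0.3, -5.9]
opening: 0.0596
gripper_force: 30.0
```

```bash
python3 need.py .5993 .0558 .0785 -78.5
```

```text
NEED dx -0.0001 dy -0.0002 dz 0.0346 turn 0.04 t 12.28
```

To row units: 0.035 m is 0.7, 0.03 m is 0.6.

Call:
inch_along --rows '[{"tz": 0.12, "finger_gap": 0.04}, {"tz": 0.24, "finger_gap": 0.04}, {"tz": 0.36, "finger_gap": 0.04}, {"tz": 0.48, "finger_gap": 0.04}, {"tz": 0.6, "finger_gap": 0.04}, {"tz": 0.7, "finger_gap": 0.04}, {"tz": 0.7, "finger_gap": 0.04}]'

```text
clock: 13.15
tool_pos: [0.5991, 0.0557, 0.0782]
orientation: [179.9, -0.0, -78.5]
force: [0.0, -0.3, -6.4]
opening: 0.0598
gripper_force: 30.0
```

```bash
python3 need.py .5993 .0558 .0718 -78.5
```

```text
NEED dx -0.0001 dy -0.0002 dz 0.0064 turn 0.04 t 13.15
```

Clean entry with no side force. Setting down.

Call:
inch_along --rows '[{"tz": 0.06, "finger_gap": 0.04}, {"tz": 0.1, "finger_gap": 0.04}, {"tz": 0.12, "finger_gap": 0.04}, {"tz": 0.13, "finger_gap": 0.04}, {"tz": 0.136, "finger_gap": 0.04}, {"tz": 0.136, "finger_gap": 0.04}]'

```text
clock: 13.9
tool_pos: [0.5994, 0.0558, 0.072]
orientation: [-180.0, -0.0, -78.5]
force: [-0.1, -0.3, -5.6]
opening: 0.0601
gripper_force: 30.0
```

To row units: 0.0008 m is 0.016, 0.0005 m is 0.01.

Call:
inch_along --rows '[{"tz": 0.01, "finger_gap": 0.04}, {"tz": 0.016, "finger_gap": 0.04}, {"tz": 0.016, "finger_gap": 0.04}]'

```text
clock: 14.28
tool_pos: [0.5995, 0.0558, 0.0718]
orientation: [-180.0, -0.0, -78.4]
force: [-3.3, -0.1, 4.0]
opening: 0.0599
gripper_force: 30.0
```

Touched down (fz -5.6 → +4). Release, retreat, look.

Call:
inch_along --rows '[{"tz": -0.008, "finger_gap": 0.088}, {"tz": -0.008, "finger_gap": 0.088}, {"tz": -0.008, "finger_gap": 0.088}, {"tz": -0.6, "finger_gap": 0.088}, {"tz": -1.6, "finger_gap": 0.088}, {"tz": -2.6, "finger_gap": 0.088}, {"tz": -2.6, "finger_gap": 0.088}]'

```text
clock: 15.15
tool_pos: [0.6019, 0.0565, 0.206]
orientation: [-179.5, 0.0, -78.4]
force: [0.2, -0.1, -1.1]
opening: 0.0874
gripper_force: 0.0
```

```bash
python3 need.py .4793 -.2656 .2 -96
```

```text
NEED dx 0.2909 dy 0.1847 dz 0.0060 turn 17.58 t 15.15
```

Careful with the scale: shifts go in units of 50 mm. That gives: 0.291 m is 5.82, 0.24 m is 4.8.

Call:
inch_along --rows '[{"tx": 0.9, "ty": 0.58, "yaw": 4, "finger_gap": 0.088}, {"tx": 1.8, "ty": 1.16, "yaw": 8, "finger_gap": 0.088}, {"tx": 2.8, "ty": 1.76, "yaw": 12, "finger_gap": 0.088}, {"tx": 3.8, "ty": 2.4, "yaw": 17.5, "finger_gap": 0.088}, {"tx": 4.8, "ty": 3.04, "yaw": 17.5, "finger_gap": 0.088}, {"tx": 5.82, "ty": 3.7, "tz": 0.4, "yaw": 17.5, "finger_gap": 0.088}, {"tx": 5.82, "ty": 3.7, "tz": 0.8, "yaw": 17.5, "finger_gap": 0.088}, {"tx": 5.82, "ty": 3.7, "tz": 0.8, "yaw": 17.5, "finger_gap": 0.088}]'

```text
clock: 16.15
tool_pos: [0.4747, -0.2667, 0.1593]
orientation: [179.8, 0.0, -96.1]
force: [-0.6, 0.1, 0.9]
opening: 0.0874
gripper_force: 0.0
```

Call:
inch_along --rows '[{"finger_gap": 0.088}, {"finger_gap": 0.088}, {"finger_gap": 0.088}]'

```text
clock: 16.52
tool_pos: [0.477, -0.2658, 0.1618]
orientation: [-179.9, -0.0, -95.9]
force: [-0.2, -0.2, -0.3]
opening: 0.0876
gripper_force: 0.0
```

```bash
python3 need.py .4793 -.2656 .076 -96
python3 - <<'E'
from plant import ctrl
from m import *
bx=np.array([.9799,.1994]);by=np.array([-.1994,.9799]);c0=np.array([.6072,.0172])
def bf(p): q=np.array(p)-c0; return (q@bx*1000).round(1),(q@by*1000).round(1)
t=[]
for n,w in(("scene",(225,170,355,255)),("top",(215,150,325,240))):
    s=ctrl.snapshot(n); np.savez(f'pics/{n}4.npz',**s); a,b,c,d=w
    h,sa,v=[x.astype(int) for x in cv2.split(cv2.cvtColor(s['frame'],cv2.COLOR_RGB2HSV))]
    for m in comp((sa<60)&(v>150),40,(240,170,310,245))[:1]: print(n,'piston',bf(onplane(s,m,.08).mean(0)))
    m=comp((h>55)&(h<90)&(sa>80)&(v>90),20,(225,165,345,245))[0]; m=cv2.morphologyEx(m.astype(np.uint8),cv2.MORPH_CLOSE,np.ones((5,5)))>0; r=rect(s,m,.08); print(n,'block',bf(onplane(s,m,.08).mean(0)),bf(np.array(r[0])/1000),r[1:])
    t.append(cv2.resize(s['frame'][b:d,a:c,::-1],(400,330),interpolation=cv2.INTER_CUBIC))
cv2.imwrite('pics/p4.png',np.hstack(t))
E
```

```text
NEED dx -0.0004 dy -0.0023 dz 0.0858 turn 0.11 t 16.52
scene piston (np.float64(12.3), np.float64(-23.8))
scene block (np.float64(6.6), np.float64(42.0)) (np.float64(2.1), np.float64(41.2)) ((60.33928680419922, 49.15510559082031), 2.9475040435791016)
top piston (np.float64(18.8), np.float64(-11.6))
top block (np.float64(2.0), np.float64(43.7)) (np.float64(-1.0), np.float64(39.9)) ((59.57769775390625, 52.410362243652344), 12.352737426757812)
```

View pics/p4.png

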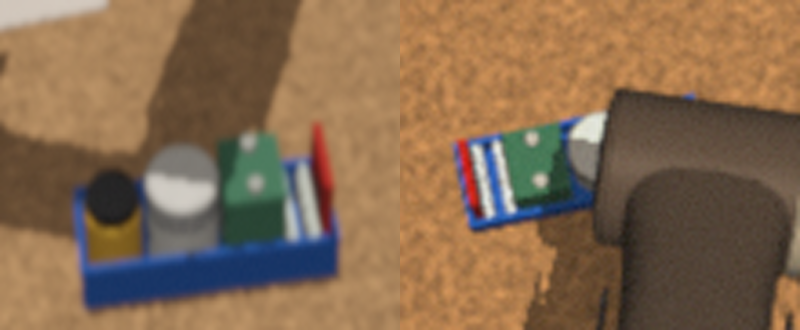

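Block upright at box y about 40, centred between piston and divider. Descending on the plate.

Call:
inch_along --rows '[{"tx": -0.008, "ty": -0.04, "tz": 0.8, "finger_gap": 0.088}, {"tx": -0.008, "ty": -0.04, "tz": 1.4, "finger_gap": 0.088}, {"tx": -0.008, "ty": -0.04, "tz": 1.66, "finger_gap": 0.088}, {"tx": -0.008, "ty": -0.04, "tz": 1.7, "finger_gap": 0.088}, {"tx": -0.008, "ty": -0.04, "tz": 1.7, "finger_gap": 0.088}, {"tx": -0.008, "ty": -0.04, "tz": 1.7, "finger_gap": 0.088}]'

```text
clock: 17.38
tool_pos: [0.479, -0.2663, 0.0772]
orientation: [-179.9, -0.0, -96.0]
force: [0.2, 0.8, -0.6]
opening: 0.0875
gripper_force: 0.0
```

```bash
python3 need.py .4793 -.2656 .076 -96
```

```text
NEED dx -0.0007 dy -0.0002 dz 0.0012 turn 0.05 t 17.38
```

Call:
inch_along --rows '[{"finger_gap": 0.04}, {"finger_gap": 0.04}, {"finger_gap": 0.04}, {"finger_gap": 0.04}]'

```text
clock: 17.88
tool_pos: [0.4786, -0.2662, 0.0763]
orientation: [-180.0, -0.0, -96.0]
force: [0.2, 0.1, 1.3]
opening: 0.0601
gripper_force: 30.0
```

```bash
python3 need.py .4793 -.2656 .076 -96
```

```text
NEED dx -0.0007 dy -0.0007 dz 0.0003 turn 0.04 t 17.88
```

Call:
inch_along --rows '[{"tz": -0.3, "finger_gap": 0.04}, {"tz": -1, "finger_gap": 0.04}, {"tz": -1.8, "finger_gap": 0.04}, {"tz": -2.4, "finger_gap": 0.04}, {"tz": -2.4, "finger_gap": 0.04}, {"tz": -2.4, "finger_gap": 0.04}]'

```text
clock: 18.62
tool_pos: [0.4776, -0.2658, 0.1958]
orientation: [180.0, 0.0, -96.0]
force: [1.3, 0.0, -3.2]
opening: 0.0598
gripper_force: 30.0
```

```bash
python3 need.py .5909 .0974 .195 -78.5
```

```text
NEED dx -0.3730 dy -0.0748 dz 0.0008 turn -17.48 t 18.62
```

To row units: -0.373 m is -7.46, -0.33 m is -6.6.

Call:
inch_along --rows '[{"tx": -1, "ty": -0.2, "yaw": -4, "finger_gap": 0.04}, {"tx": -2, "ty": -0.4, "yaw": -8, "finger_gap": 0.04}, {"tx": -3.2, "ty": -0.64, "yaw": -12, "finger_gap": 0.04}, {"tx": -4.4, "ty": -0.88, "yaw": -17.5, "finger_gap": 0.04}, {"tx": -5.6, "ty": -1.12, "yaw": -17.5, "finger_gap": 0.04}, {"tx": -6.6, "ty": -1.32, "yaw": -17.5, "finger_gap": 0.04}, {"tx": -7.46, "ty": -1.5, "yaw": -17.5, "finger_gap": 0.04}, {"tx": -7.46, "ty": -1.5, "yaw": -17.5, "finger_gap": 0.04}]'

```text
clock: 19.62
tool_pos: [0.5917, 0.0997, 0.1941]
orientation: [179.8, -0.0, -78.3]
force: [0.3, -1.3, -3.0]
opening: 0.0599
gripper_force: 30.0
```

Call:
inch_along --rows '[{"tz": 0.4, "finger_gap": 0.04}, {"tz": 0.8, "finger_gap": 0.04}, {"tz": 1.2, "finger_gap": 0.04}, {"tz": 1.3, "finger_gap": 0.04}, {"tz": 1.3, "finger_gap": 0.04}, {"tz": 1.3, "finger_gap": 0.04}]'

```text
clock: 20.38
tool_pos: [0.5921, 0.097, 0.1319]
orientation: [-179.9, 0.0, -78.5]
force: [-0.0, -0.3, -2.1]
opening: 0.06
gripper_force: 30.0
```

```bash
python3 need.py .5909 .0974 .12 -78.5
```

```text
NEED dx -0.0006 dy 0.0011 dz 0.0119 turn 0.04 t 20.38
```

To row units: 0.0125 m is 0.25, 0.008 m is 0.16.

Call:
inch_along --rows '[{"tx": -0.012, "ty": 0.02, "tz": 0.16, "finger_gap": 0.04}, {"tx": -0.012, "ty": 0.02, "tz": 0.25, "finger_gap": 0.04}, {"tx": -0.012, "ty": 0.02, "tz": 0.25, "finger_gap": 0.04}, {"tx": -0.012, "ty": 0.02, "tz": 0.25, "finger_gap": 0.04}]'

```text
clock: 20.88
tool_pos: [0.5907, 0.0975, 0.1187]
orientation: [-180.0, -0.0, -78.4]
force: [0.6, 0.3, -3.2]
opening: 0.0594
gripper_force: 30.0
```

```bash
python3 need.py .5909 .0974 .12 -78.5
python3 - <<'E'
from plant import ctrl
import cv2,numpy as np
t=[]
for n,w in(("scene",(295,180,350,250)),("top",(220,165,275,235))):
    s=ctrl.snapshot(n); np.savez(f'pics/{n}5.npz',**s); a,b,c,d=w
    t.append(cv2.resize(s['frame'][b:d,a:c,::-1],(400,509),interpolation=cv2.INTER_CUBIC))
cv2.imwrite('pics/p5.png',np.hstack(t))
E
```

```text
NEED dx 0.0001 dy -0.0002 dz -0.0013 turn 0.05 t 20.88
```

View pics/p5.png

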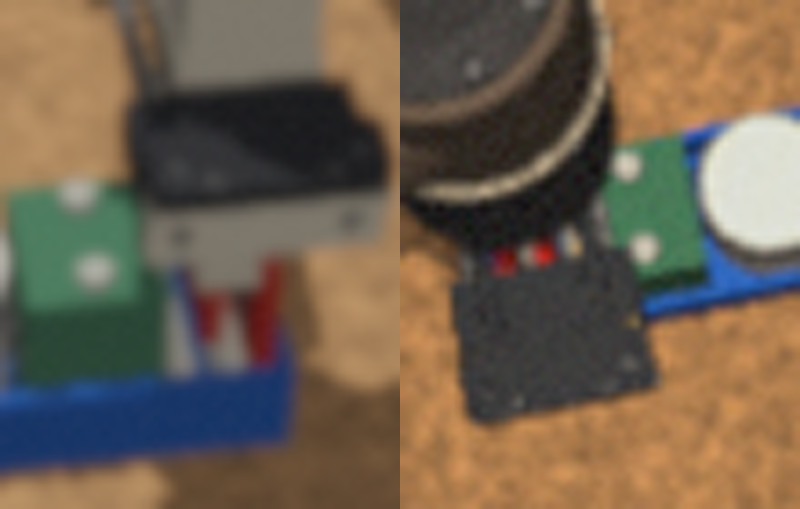

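The held plate's lower edge (208,335 in the left crop) lies between the divider ends (175,340) and (232,335). I'll quantify it before entry.

```bash
python3 - <<'E'
from m import *
bx=np.array([.9799,.1994]);by=np.array([-.1994,.9799]);c0=np.array([.6072,.0172])
s=dict(np.load('pics/scene5.npz')); f=s['frame'].astype(int)
for r in range(220,232): print(r,[ '%d/%d'%(f[r,c,0],f[r,c,1]) for c in range(315,335)])
for zz,r in((.055,225),(.050,226),(.050,227)):
    for c in(322,323,324,325):
        q=plane(s,[[c,r]],zz)[0,:2]-c0; print(zz,r,c,(q@bx*1000).round(1),(q@by*1000).round(1))
E
```

```text
220 ['45/74', '45/72', '57/78', '71/86', '72/80', '66/63', '77/55', '95/62', '106/69', '112/71', '111/73', '101/72', '83/65', '77/57', '84/51', '95/42', '103/35', '107/37', '107/54', '104/68']
221 ['42/72', '46/72', '64/81', '86/94', '87/92', '71/70', '71/47', '87/39', '101/44', '109/50', '112/62', '102/65', '80/53', '67/40', '77/32', '92/28', '103/29', '107/38', '106/56', '103/69']
222 ['42/71', '46/71', '70/85', '95/101', '99/101', '77/79', '69/51', '83/34', '99/31', '109/45', '114/64', '107/71', '87/60', '71/41', '78/27', '93/23', '103/27', '105/38', '105/58', '101/70']
223 ['43/71', '47/71', '71/85', '100/104', '106/109', '86/89', '71/60', '83/36', '99/30', '110/48', '118/75', '116/87', '98/75', '78/48', '82/28', '96/26', '104/30', '102/37', '96/53', '96/68']
224 ['41/69', '48/73', '73/86', '104/108', '113/114', '95/97', '74/65', '84/41', '100/35', '111/53', '120/83', '122/99', '108/89', '88/59', '86/32', '96/23', '102/26', '98/37', '90/52', '90/66']
225 ['41/69', '48/73', '75/88', '106/109', '119/118', '105/105', '81/74', '84/46', '99/37', '111/58', '121/89', '126/108', '116/99'
[... 828 characters left out ...]
9', '92/37', '78/41', '57/50', '56/57']
230 ['41/69', '49/73', '71/84', '98/101', '117/115', '118/116', '102/103', '75/84', '71/79', '84/88', '94/96', '102/103', '102/102', '93/88', '79/63', '75/48', '72/46', '61/48', '43/50', '49/58']
231 ['38/68', '43/69', '58/75', '80/88', '91/95', '94/97', '80/87', '58/72', '52/67', '59/72', '65/76', '70/80', '68/78', '59/69', '50/58', '45/52', '46/53', '39/53', '31/52', '45/58']
0.055 225 322 24.0 78.2
0.055 225 323 24.4 80.8
0.055 225 324 24.7 83.4
0.055 225 325 25.1 86.0
0.05 226 322 23.2 78.6
0.05 226 323 23.5 81.2
0.05 226 324 23.9 83.8
0.05 226 325 24.2 86.4
0.05 227 322 26.6 78.0
0.05 227 323 27.0 80.6
0.05 227 324 27.3 83.2
0.05 227 325 27.7 85.8
```

Plate edge at box y ≈ 82.3, slot centre ≈ 82.3: aligned. Lowering.

To row units: 0.019 m is 0.38, 0.016 m is 0.32.

Call:
inch_along --rows '[{"tz": 0.08, "finger_gap": 0.04}, {"tz": 0.16, "finger_gap": 0.04}, {"tz": 0.24, "finger_gap": 0.04}, {"tz": 0.32, "finger_gap": 0.04}, {"tz": 0.38, "finger_gap": 0.04}, {"tz": 0.38, "finger_gap": 0.04}]'

```text
clock: 21.72
tool_pos: [0.5904, 0.0974, 0.0993]
orientation: [180.0, -0.0, -78.5]
force: [0.6, -0.7, -2.8]
opening: 0.0599
gripper_force: 30.0
```

```bash
python3 need.py .5909 .0974 .0733 -78.5
```

```text
NEED dx 0.0001 dy -0.0005 dz 0.0260 turn 0.04 t 21.73
```

Base is at about 31 mm, past the lead-in, with no contact. Continuing.

Call:
inch_along --rows '[{"tz": 0.08, "finger_gap": 0.04}, {"tz": 0.16, "finger_gap": 0.04}, {"tz": 0.24, "finger_gap": 0.04}, {"tz": 0.32, "finger_gap": 0.04}, {"tz": 0.4, "finger_gap": 0.04}, {"tz": 0.44, "finger_gap": 0.04}, {"tz": 0.44, "finger_gap": 0.04}]'

```text
clock: 22.6
tool_pos: [0.5905, 0.0974, 0.0775]
orientation: [180.0, -0.0, -78.5]
force: [0.5, -0.3, -2.8]
opening: 0.0593
gripper_force: 30.0
```

Call:
inch_along --rows '[{"tz": 0.02, "finger_gap": 0.04}, {"tz": 0.04, "finger_gap": 0.04}, {"tz": 0.06, "finger_gap": 0.04}, {"tz": 0.07, "finger_gap": 0.04}, {"tz": 0.07, "finger_gap": 0.04}]'

```text
clock: 23.22
tool_pos: [0.5906, 0.0974, 0.0741]
orientation: [180.0, -0.0, -78.5]
force: [-0.8, -0.2, -1.8]
opening: 0.0596
gripper_force: 30.0
```

```bash
python3 need.py .5909 .0974 .0733 -78.5
```

```text
NEED dx 0.0001 dy -0.0003 dz 0.0008 turn 0.04 t 23.23
```

To row units: 0.001 m is 0.02, 0.0006 m is 0.012.

Call:
inch_along --rows '[{"tz": 0.012, "finger_gap": 0.04}, {"tz": 0.02, "finger_gap": 0.04}, {"tz": 0.02, "finger_gap": 0.04}]'

```text
clock: 23.6
tool_pos: [0.5906, 0.0975, 0.0733]
orientation: [-180.0, -0.0, -78.5]
force: [-0.1, -0.1, -0.4]
opening: 0.0597
gripper_force: 30.0
```

To row units: 0.0005 m is 0.01, 0.0004 m is 0.008.

Call:
inch_along --rows '[{"tz": 0.008, "finger_gap": 0.04}, {"tz": 0.01, "finger_gap": 0.04}, {"tz": 0.01, "finger_gap": 0.04}]'

```text
clock: 23.98
tool_pos: [0.5907, 0.0974, 0.0733]
orientation: [-180.0, -0.0, -78.4]
force: [-2.6, -0.2, 4.8]
opening: 0.0601
gripper_force: 30.0
```

Seated (fz +4.8). Release, rise, move clear of the view (back towards -x), look.

To row units: -0.13 m is -2.6, -0.08 m is -1.6.

Call:
inch_along --rows '[{"tz": -0.006, "finger_gap": 0.088}, {"tz": -0.006, "finger_gap": 0.088}, {"tz": -0.006, "finger_gap": 0.088}, {"tz": -0.6, "finger_gap": 0.088}, {"tz": -1.6, "finger_gap": 0.088}, {"tz": -2.6, "finger_gap": 0.088}, {"tz": -2.6, "finger_gap": 0.088}]'

```text
clock: 24.85
tool_pos: [0.5929, 0.0982, 0.2074]
orientation: [-179.5, 0.1, -78.4]
force: [0.4, 0.5, -0.4]
opening: 0.0873
gripper_force: 0.0
```

Call:
inch_along --rows '[{"tx": -1, "finger_gap": 0.088}, {"tx": -2, "finger_gap": 0.088}, {"tx": -3, "finger_gap": 0.088}, {"tx": -4, "finger_gap": 0.088}, {"tx": -5, "finger_gap": 0.088}, {"tx": -5, "finger_gap": 0.088}, {"tx": -5, "finger_gap": 0.088}]'

```text
clock: 25.72
tool_pos: [0.5401, 0.3423, 0.2017]
orientation: [179.9, -0.0, -78.4]
force: [-0.0, 0.4, 0.4]
opening: 0.088
gripper_force: 0.0
```

```bash
python3 - <<'E'
from plant import ctrl
import cv2,numpy as np
t=[]
for n,w in(("scene",(225,160,355,255)),("top",(215,150,325,240))):
    s=ctrl.snapshot(n); np.savez(f'pics/{n}6.npz',**s); a,b,c,d=w
    t.append(cv2.resize(s['frame'][b:d,a:c,::-1],(400,330),interpolation=cv2.INTER_CUBIC))
big=[cv2.resize(ctrl.snapshot(n)['frame'][...,::-1],(400,270),interpolation=cv2.INTER_AREA) for n in("scene","top")]
cv2.imwrite('pics/p6.png',np.vstack([np.hstack(t),np.hstack(big)]))
E
```

```text
(no output)
```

View pics/p6.png

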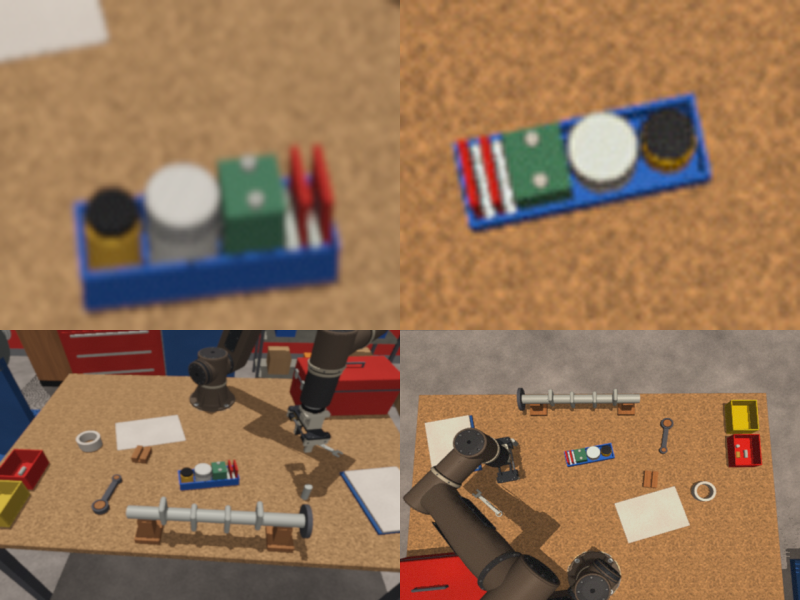

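The picture shows tin (112,235), piston (182,215), block (250,205) and both plates (300/322,195) standing upright at matching heights in the box. The rod, tape, socket and wrench are where they were.

```bash
python3 -c "
from plant import ctrl
print(ctrl.close_job())"
```

```text
the job is handed in; nothing more can be done
None
```

The job is handed in at about 26 s on the clock: the piston, then the block, stand in the long bay beside the tin, and the cover plate is fully down in its slot, with nothing else seen to have moved.

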